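# Sort the washing-up into its draining trays

## Robot

A 6-joint arm with a two-finger parallel gripper is mounted at the origin on the work surface. World frame = base frame: x ahead of the robot, y to its left, z up, the work surface at z = 0. Lengths are in m, angles in rad, forces in N, time in s.
With the tool pointing down it reaches from about 0.375 to 0.9 m from the base axis. Payload 3.1 kg.
Tool frame: the origin (TCP) lies midway between the tips of the shut fingers; the grasp point (between the pads) lies 19 mm behind it (manip.grip_depth is the distance from the TCP to the grasp point, in m); z points along the fingers, y is the line along which they close (so a half turn about z gives the same grasp; the last joint's range is limited). The gripper opens to 85 mm and grips with 20 to 120 N. Pads are 22 mm wide; open, the fingers measure 114 mm over their backs; the gripper's body (76 mm by 85 mm) begins 54 mm behind the grasp point. The pads swing forward as they close: fully open they stand 13 mm farther back than shut.
Start: joints at [-1.333, 0.527, 1.433, -0, 1.181, -0.178], TCP at [0.252, -0.572, 0.231] pointing down, gripper open.
Joint ranges: [-3.08, 3.08], [-0.75, 2.2], [0.22, 2.44], [-1.43, 4.57], [0, 2.65], [-2.85, 2.85]. Speed limits (rad/s): [2.79, 2.79, 3.14, 3.14, 3.14, 3.14].

## Interface

Orientations are given as a unit quaternion [x, y, z, w].
In Python, from station import telemetry, snapshot, manip gives the robot as it stands. The module is installed in compiled form; this text tells all that it offers.
- The arm moves only by the shell command python3 -m crank 'ROWS' [OPENING] [FORCE]. ROWS is text: rows parted by semicolons, each of 6 numbers parted by spaces: the shift along the tool's x, y, z as a fraction of full scale, then the turn, a rotation vector about the tool's x, y, z as a fraction of full scale. A call has exactly 5 rows; each row shifts and turns the commanded pose from where the row before left it, along the tool's axes as they then stand; what a row does not reach is not made up. Full scale, the value 1, is 4 cm for a shift and 90 degrees for a turn. A row lasts 1/10 s, in which the tool goes at most 50 mm and 8.59 degrees, less where a joint would pass 70% of its speed; a pose out of reach is approached as far as the arm can. A call with a number of a shift or a turn outside -1 to 1 is refused whole. A call with a gripper value outside its range is refused whole. OPENING is the opening, from -1 (shut) to 1 (fully open), set as the call begins (- or left out, the last holds). The fingers move at their own pace and stop on an object; FORCE is the grip in N (left out, the last holds). Time passes only in rows, so rows that do not move let the fingers close, or fill a call up. It gives the time, the measured TCP pose, the force, the opening and the grip force at its end, in the units of the state.
- telemetry.sense(): the state, without advancing time (a new reading comes with each control period).
- snapshot(name): name is "scene" or "top" or "wrist"; returns a dict with "image" (420x560x3 uint8, red, green, blue), "depth" (420x560 float32, m along the optical axis (not along the pixel's ray), 0 where there is no reading), "camera_matrix" (3x3 intrinsics, pixels), "rvec" (rotation vector, rad) and "tvec" (3), from world to camera coordinates, as OpenCV has them. Camera axes: x right, y down, z forward; pixel columns grow to the right and rows downward; lengths in m; the calibration is good to about 2 mm. A picture is of the moment at which its call begins.
- manip.sign_off(): hands the job in; it is judged then, once.
The state is a dict: "t": time; "q": joint angles; "qd": joint speeds; "tau": joint torques, N m; "tcp_pos": TCP position; "tool_rot": TCP orientation; "force": force on the tool from outside, world axes, zero at the start; "ft_torque": the same for the moment, N m; "finger_gap": opening from 0.0 (shut) to 1.0 (fully open); "gripper_force": force on a finger pad.
Only numpy, scipy, OpenCV 4.12 (cv2) and the standard library are available. Lean on these libraries where they do the work, as an engineer would, in place of code of your own. Each camera call takes 0.05 s, during which the arm holds its last target. There are 200 camera calls.

## Task

Put the washed things where each kind drains: the steel tumbler and the green cup mouth down over the two prongs of the cup drainer, one on each, both spoons lying flat inside the white cutlery tray, and the wooden cooking stick lying flat inside the long metal tray. Leave the salt jar standing where it is.

Things in the scene. Friction and masses are not known exactly. Their poses are not given: they have to be found in the camera images.
- tumbler: Stainless steel tumbler standing mouth down, 78 mm tall, 64 mm across outside at the mouth below (66 over the lip), tapering to 55 mm at the closed end on top; wall 3 mm, inside depth 74 mm. Origin at the centre of the mouth, on the surface it stands on; z up along its axis.
- green_cup: Green plastic cup standing mouth down, 70 mm tall, 69 mm across outside at the mouth below (71 over the lip), tapering to 57 mm at the closed end on top; wall 3 mm, inside depth 66 mm. Origin at the centre of the mouth, on the surface it stands on; z up along its axis.
- spoon_a: Steel tablespoon, 190 mm long, lying bowl up. Origin at mid-length on its rest plane; x along it towards the bowl, z up. Oval bowl 58 x 38 mm, 11 mm deep, x = 36 to 95 mm. The handle arches: from x = -30 to 22 mm it is 9 mm wide, 5 mm thick, its middle 14.5 mm above the rest plane; its end touches down. Balances near x = 10 mm; grip across the handle at the origin. Either way round.
- spoon_b: Second steel tablespoon, 190 mm long, lying bowl up. Origin at mid-length on its rest plane; x along it towards the bowl, z up. Oval bowl 58 x 38 mm, 11 mm deep, x = 36 to 95 mm. The handle arches: from x = -30 to 22 mm it is 9 mm wide, 5 mm thick, its middle 14.5 mm above the rest plane; its end touches down. Balances near x = 10 mm; grip across the handle at the origin. Either way round.
- mwiko: Wooden cooking stick, a flat paddle 250 mm long, lying flat. Origin on its rest plane; x along it towards the blade, z up. Round handle 16 mm in diameter, axis 8 mm above the rest plane, x = -125 to 40 mm; oval blade 92 x 51 mm, 8 mm thick, x = 33 to 125 mm. Balances near x = 15 mm; grip across the handle at the origin. Either way round in the tray.
- cup_drainer: Low pale blue plastic cup drainer, fixed, 120 mm (x) by 190 mm (y). Origin at the centre of its underside, z up. The slotted floor on which the cups rest is 10 mm above the origin, the low rim 14 mm. Two upright prongs, 9 mm in diameter, stand at x = 0, y = -45 and +45 mm and end 60 mm above the origin.
- cutlery_tray: white plastic cutlery tray, open on top, fixed, 135 mm (x) by 215 mm (y) by 38 mm tall outside, walls and floor 4 mm (inside 127 x 207 mm), drain slots in the floor. Origin at the centre of its underside, long side along y, z up. Both spoons fit side by side along y.
- long_tray: long narrow aluminium tray for cooking sticks, open on top, fixed, 100 mm (x) by 285 mm (y) by 35 mm tall outside, walls and floor 4 mm (inside 92 x 277 mm). Origin at the centre of its underside, long side along y, z up.
- salt_jar: lidded glass salt jar, 56 mm across and 75 mm tall with a black lid, standing among the washed things; not part of the washing-up and to be left alone. Origin at the centre of its underside, z up.
There are look-alikes about, which are no part of the job. What is shaped like the tumbler but blue or red is not meant.

How it is judged:
By the outcome, as a careful person would: the job done as asked, in the order asked, and still so for the second after the job is handed in, with the robot touching nothing.
It also fails if it takes over 122 s, if anything falls off the work surface, if the arm or the gripper's body presses on something with over 40 N, if the wrist force passes 120 N, or if a joint passes its speed limit or range.

## Working session

There is one attempt and no reset: what is moved stays moved. The work goes in short steps, Python scripts to look and compute and a shell command to move; the robot and the scene stay as the last step left them, time stands still between calls to the robot, and variables do not carry over. Pictures are saved under pics/ and viewed, at most 15 in all, crops included, and the job is handed in when it is done.

```bash
mkdir -p pics; cat > h.py <<'E'
import numpy as np, cv2
from station import telemetry, snapshot, manip
from scipy.spatial.transform import Rotation as R
def pts(s):
    K=s["camera_matrix"]; d=s["depth"]; v,u=np.mgrid[0:420,0:560]
    c=np.stack([(u-K[0,2])/K[0,0]*d,(v-K[1,2])/K[1,1]*d,d],-1)
    Rm=cv2.Rodrigues(np.array(s["rvec"],float))[0]
    w=(c-np.array(s["tvec"]).reshape(3))@Rm
    w[d==0]=np.nan
    return w
def save(s,n): cv2.imwrite(f"pics/{n}.png",s["image"][:,:,::-1])
E
python3 - <<'E'
from h import *
for n in("top","scene"):
    s=snapshot(n); save(s,n+"0"); np.savez(n+"0.npz",**s)
    print(n,s["camera_matrix"].tolist(),(-cv2.Rodrigues(np.array(s["rvec"],float))[0].T@np.array(s["tvec"]).reshape(3)).tolist(),cv2.Rodrigues(np.array(s["rvec"],float))[0].round(2).tolist())
print(telemetry.sense(), manip.grip_depth)
E
```

```text
top [[533.2933390273795, 0.0, 271.3825544952276], [0.0, 533.2933390273795, 212.0073389223755], [0.0, 0.0, 1.0]] [0.3116690283907494, 0.0023968356219486522, 1.36257870207422] [[0.01, -1.0, 0.01], [-0.99, -0.01, -0.11], [0.11, -0.01, -0.99]]
scene [[498.544061594254, 0.0, 276.4906000606119], [0.0, 498.544061594254, 214.16447176858983], [0.0, 0.0, 1.0]] [1.2472767954651387, 0.7250266905970183, 0.7558375775895732] [[-0.67, 0.74, -0.02], [0.43, 0.36, -0.83], [-0.61, -0.56, -0.56]]
{'t': 0.1, 'q': array([-1.33346792e+00,  5.28368862e-01,  1.43378046e+00, -2.07060643e-05,
        1.18142880e+00, -1.78524704e-01]), 'qd': array([ 7.08293086e-05, -2.61559663e-03, -2.75681386e-03, -1.06095251e-03,
       -1.02146579e-03, -1.49243445e-04]), 'tau': array([-4.58940508e-05, -4.43304920e+01, -1.78587162e+01, -1.76702060e-04,
        3.87457141e-03,  7.03485110e-07]), 'tcp_pos': array([ 0.25233255, -0.57108201,  0.23043215]), 'tool_rot': array([ 9.78459747e-01,  2.06435313e-01, -3.87541069e-05, -9.92024772e-04]), 'force': array([ 1.10006179,  0.03417017, -0.17227711]), 'ft_torque': array([ 0.0157253 , -0.02995719, -0.00414496]), 'gripper_force': 0.0, 'finger_gap': 0.996881002333161} 0.0187
```

View pics/top0.png

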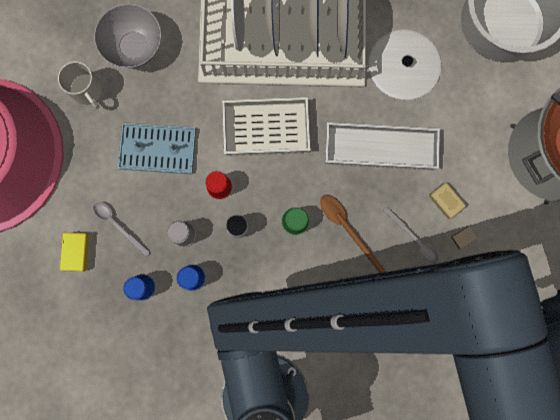

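View pics/scene0.png

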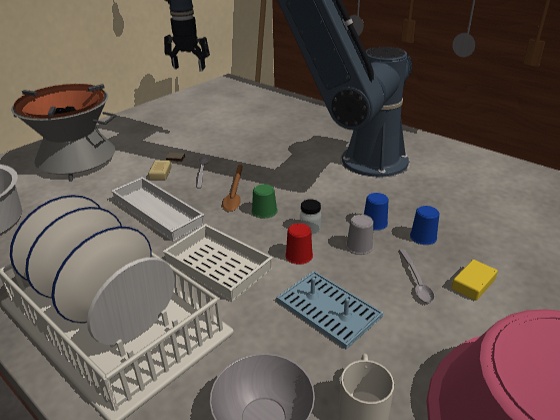

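```bash
python3 - <<'E'
from h import *
out={}
for n in("top","scene"):
    s=dict(np.load(n+"0.npz")); w=pts(s); im=s["image"]
    hsv=cv2.cvtColor(im,cv2.COLOR_RGB2HSV); z=w[...,2]
    print(n,"table z med",np.nanmedian(z[np.abs(z)<.01]))
    def roi(x0,x1,y0,y1): 
        m=np.zeros(z.shape,bool); m[y0:y1,x0:x1]=1; return m
    if n=="top":
        for nm,r in dict(tumbler=(160,202,212,255),green=(275,318,200,242),jar=(222,252,210,242),red=(200,236,166,202),blue1=(120,158,270,303),blue2=(174,208,262,294)).items():
            m=roi(*r)&(z>.02); zt=np.nanpercentile(z[m],90); t=m&(z>zt-.006)
            p=w[t]; c,rad=cv2.minEnclosingCircle(p[:,:2].astype(np.float32))
            print(nm,"ztop",zt.round(4),"centroid",p[:,:2].mean(0).round(4),"circ",np.round(c,4),round(rad,4))
        for nm,r,lo in (("drain",(112,204,116,180),.006),("cut",(216,318,92,160),.028),("long",(320,446,116,175),.025)):
            m=roi(*r)&(z>lo)&(z<.06 if nm!="drain" else z<.02)
            p=w[m]; rc=cv2.minAreaRect(p[:,:2].astype(np.float32)*1000); print(nm,rc,np.nanpercentile(z[m],[10,50,90]).round(4))
            if nm=="drain":
                m=roi(*r)&(z>.03); k,l,st,ce=cv2.connectedComponentsWithStats(m.astype(np.uint8))
                for i in range(1,k):
                    q=w[l==i]; print(" prong",st[i,4],q.mean(0).round(4),q.max(0).round(4),"top",q[q[:,2]>q[:,2].max()-.008].mean(0).round(4))
        for nm,r in (("spL",(92,152,198,258)),("mwiko",(315,385,190,268)),("spR",(383,440,203,262))):
            m=roi(*r)&(z>.004); k,l,st,ce=cv2.connectedComponentsWithStats(m.astype(np.uint8))
            i=1+np.argmax(st[1:,4]); q=w[l==i]; rc=cv2.minAreaRect(q[:,:2].astype(np.float32)*1000)
            mu=q[:,:2].mean(0); e=np.linalg.svd(q[:,:2]-mu,full_matrices=False)[2][0]; a=(q[:,:2]-mu)@e
            print(nm,st[i],rc,"mu",mu.round(4),"dir",e.round(3),"range",a.min().round(3),a.max().round(3),"zmax",q[:,2].max().round(3))
s=dict(np.load("top0.npz"))["image"]
a=cv2.resize(s[195:275,315:445],None,fx=4,fy=4,interpolation=cv2.INTER_CUBIC); b=cv2.resize(s[195:305,85:215],None,fx=2,fy=2)
a2=np.clip(a.astype(float)*1.8,0,255).astype(np.uint8)
c=np.zeros((320+220,520,3),np.uint8); c[:320]=a2; c[320:,:260]=b; c[320:,260:]=cv2.resize(s[110:220,205:335],None,fx=2,fy=2)
cv2.imwrite("pics/crop1.png",c[:,:,::-1])
E
```

```text
top table z med -0.00015741046344670985
tumbler ztop 0.0809 centroid [0.3985 0.2131] circ [0.3985 0.2131] 0.0274
green ztop 0.0726 centroid [ 0.4352 -0.0723] circ [ 0.4352 -0.0719] 0.0282
jar ztop 0.0775 centroid [0.4174 0.0733] circ [0.4173 0.0739] 0.0246
red ztop 0.08 centroid [0.5224 0.1239] circ [0.5223 0.1236] 0.0276
blue1 ztop 0.0804 centroid [0.2642 0.3126] circ [0.2644 0.3123] 0.0277
blue2 ztop 0.0805 centroid [0.2895 0.1869] circ [0.2897 0.1869] 0.0272
drain ((619.7334594726562, 286.6308288574219), (236.96629333496094, 150.2745361328125), 86.58594512939453) [0.0072 0.0102 0.0142]
 prong 22 [0.6205 0.3292 0.0489] [0.6268 0.3329 0.0623] top [0.6223 0.3295 0.0584]
 prong 20 [0.6156 0.2395 0.0502] [0.6196 0.2431 0.0628] top [0.6168 0.2403 0.0596]
cut ((676.7606201171875, 4.9514312744140625), (142.05670166015625, 220.04232788085938), 2.7674858570098877) [0.0319 0.0367 0.0402]
long ((629.8059692382812, -292.7437438964844), (289.3567810058594, 106.61659240722656), 87.28022766113281) [0.0288 0.0335 0.0375]
spL [ 92 202  58  54 385] ((414.14581298828125, 368.4111633300781), (195.9463348388672, 36.06093978881836), 50.65784454345703) mu [0.4154 0.3754] dir [-0.668 -0.744] range -0.092 0.104 zmax 0.022
mwiko [320 195  63  73 825] ((405.4955749511719, -208.94644165039062), (232.91229248046875, 56.45551300048828), 32.53178405761719) mu [ 0.4267 -0.2007] dir [-0.786 -0.619] range -0.094 0.14 zmax 0.022
spR [383 208  57  54 379] ((407.5847473144531, -370.85845947265625), (188.52682495117188, 42.5794677734375), 38.87473678588867) mu [ 0.4008 -0.3711] dir [-0.702 -0.712] range -0.1 0.089 zmax 0.023
scene table z med -0.00011523525574024652
```

View pics/crop1.png

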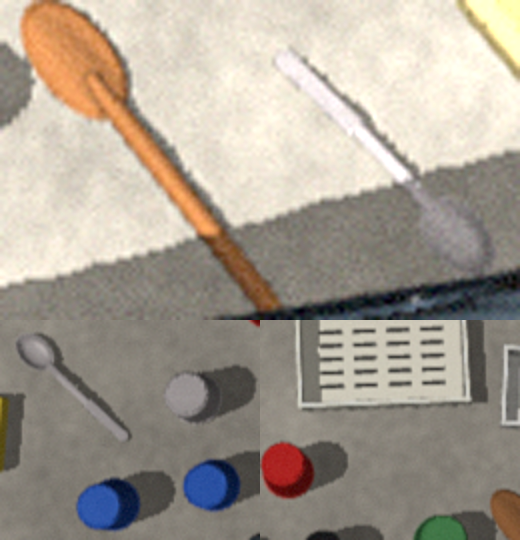

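The top view shows the objects at these pixels:

| Object | Pixel in top view |
|---|---|
| Grey tumbler | (180,233) |
| Red look-alike | (218,184) |
| Blue look-alikes | (138,288), (190,278) |
| Jar | (237,225) |
| Green cup | (295,220) |
| Spoon, bowl at far end | (105,212) |
| Spoon, bowl in the shadow | (430,253) |
| Mwiko blade | (333,208) |
| Drainer | (158,148) |
| White tray | (267,127) |
| Long tray | (383,147) |

For the tumbler, the candidates are the grey one at (180,233), the red one and the two blue ones. I choose the grey one; the crop confirms it is plain steel grey.

```bash
cat > go.py <<'E'
# usage: go.py x y z psi_deg : prints what remains, in tool axes, in full-scale units
import sys; from h import *
t=telemetry.sense(); M=R.from_quat(t["tool_rot"]).as_matrix(); y=M[:,1]
psi=np.degrees(np.arctan2(y[1],y[0]))
print("t %.1f tcp %s psi %.2f tilt %.3f gap %.3f gf %.1f F %s q6 %.2f"%(t["t"],t["tcp_pos"].round(4),psi,M[2,2],t["finger_gap"],t["gripper_force"],t["force"].round(1),t["q"][5]))
if len(sys.argv)>1:
    x,yy,z,p=map(float,sys.argv[1:5])
    d=(p-psi+90)%180-90; Rn=R.from_euler("z",d,degrees=True).as_matrix()@M
    dw=np.array([x,yy,z])-t["tcp_pos"]
    print("turn z total %.3f (rows of .095: %.1f); shift after turn %s ; shift now %s"%(-d/90,abs(d)/8.55,(Rn.T@dw/.04).round(2),(M.T@dw/.04).round(2)))
    print("aligning tilt turn x,y:", (R.from_matrix(M.T@np.column_stack([[np.sin(np.radians(psi)),-np.cos(np.radians(psi)),0],[np.cos(np.radians(psi)),np.sin(np.radians(psi)),0],[0,0,-1]])@np.diag([-1,1,1]) if False else np.eye(3)).as_rotvec()).round(3)) if False else None
E
sed -i '/aligning/d' go.py
python3 -m crank '0 0 0 0 0 -.092;0 0 0 0 0 -.092;0 0 0 0 0 -.092;0 0 0 0 0 -.092;0 0 0 0 0 -.092' 1 30
python3 -m crank '0 0 0 0 0 -.092;0 0 0 0 0 -.092;0 0 0 0 0 -.092;1 .7 0 0 0 0;1 .7 0 0 0 0'
python3 -m crank '1 .7 0 0 0 0;1 .7 0 0 0 0;1 .7 0 0 0 0;1 .1 0 0 0 0;1 0 0 0 0 0'
python3 -m crank '1 0 0 0 0 0;1 0 0 0 0 0;1 0 0 0 0 0;1 0 0 0 0 0;1 0 0 0 0 0'
python3 -m crank '1 0 0 0 0 0;1 0 0 0 0 0;1 0 0 0 0 0;1 0 0 0 0 0;1 0 0 0 0 0'
python3 -m crank '1 0 0 0 0 0;1 0 0 0 0 0;.6 0 0 0 0 0;0 0 0 0 0 0;0 0 0 0 0 0'
python3 go.py .3985 .213 .03 0
```

```text
t: 0.6
tcp_pos: [0.2524, -0.5713, 0.2307]
tool_rot: [0.841, 0.541, 0.0, -0.001]
force: [0.4, 0.4, -0.8]
finger_gap: 1.001
gripper_force: 0.0
t: 1.1
tcp_pos: [0.3081, -0.4915, 0.2305]
tool_rot: [0.708, 0.706, 0.0, -0.0]
force: [1.3, 0.4, -0.5]
finger_gap: 0.995
gripper_force: 0.0
t: 1.6
tcp_pos: [0.3969, -0.2896, 0.231]
tool_rot: [0.706, 0.708, 0.0, -0.0]
force: [-0.6, -0.1, 0.3]
finger_gap: 1.0
gripper_force: 0.0
t: 2.1
tcp_pos: [0.3955, -0.0899, 0.2312]
tool_rot: [0.707, 0.707, 0.0, -0.0]
force: [1.1, 1.1, 0.1]
finger_gap: 1.003
gripper_force: 0.0
t: 2.6
tcp_pos: [0.3953, 0.1101, 0.2312]
tool_rot: [0.707, 0.707, -0.0, -0.0]
force: [0.3, 0.6, 0.1]
finger_gap: 0.998
gripper_force: 0.0
t: 3.1
tcp_pos: [0.3951, 0.2125, 0.231]
tool_rot: [0.706, 0.708, -0.001, -0.0]
force: [-0.3, -0.1, 0.4]
finger_gap: 1.002
gripper_force: 0.0
t 3.1 tcp [0.3951 0.2125 0.231 ] psi 0.16 tilt -1.000 gap 1.002 gf 0.0 F [-0.3 -0.1  0.4] q6 0.24
turn z total 0.002 (rows of .095: 0.0); shift after turn [0.02 0.09 5.02] ; shift now [0.02 0.09 5.02]
```

```bash
python3 - <<'E'
from h import *
s=snapshot("wrist"); save(s,"w1"); w=pts(s); z=w[...,2]
m=(z>.072)&(z<.095)&(np.hypot(w[...,0]-.3985,w[...,1]-.213)<.05); p=w[m]
print("wrist tumbler",len(p),p.mean(0).round(4) if len(p) else "", cv2.minEnclosingCircle(p[:,:2].astype(np.float32)) if len(p) else "")
s=snapshot("top"); save(s,"top1"); np.savez("top1.npz",**s)
s=snapshot("scene"); np.savez("scene1.npz",**s); w=pts(s); z=w[...,2]
for nm,c,h in(("tumbler",(.3985,.213),.078),("green",(.4352,-.072),.07)):
    m=(abs(z-h)<.006)&(np.hypot(w[...,0]-c[0],w[...,1]-c[1])<.04); p=w[m]; print("scene",nm,len(p),p.mean(0).round(4),cv2.minEnclosingCircle(p[:,:2].astype(np.float32)))
E
cd pics; python3 -c "
import cv2,numpy as np
a=cv2.imread('top1.png');b=cv2.imread('w1.png');cv2.imwrite('j1.png',cv2.resize(np.hstack([a,b]),(800,300)))"
```

```text
wrist tumbler 3051 [0.4003 0.2167 0.0776] ((0.400133341550827, 0.2154071033000946), 0.027756638824939728)
scene tumbler 264 [0.4052 0.2173 0.0776] ((0.4033922553062439, 0.21582067012786865), 0.027794551104307175)
scene green 213 [ 0.4415 -0.0668  0.0693] ((0.43903595209121704, -0.0690583810210228), 0.029605772346258163)
```

View pics/j1.png

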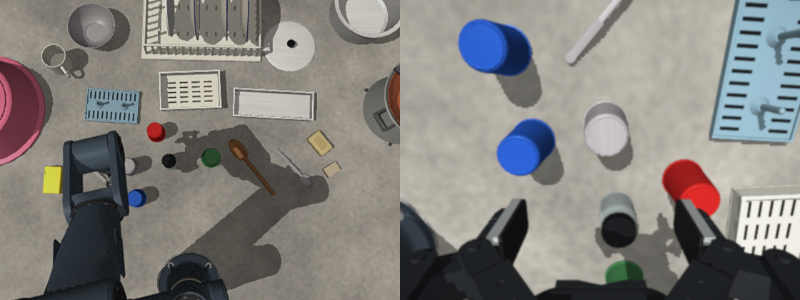

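The left half is the top view with the mwiko now unobstructed. The right half is the wrist view: steel tumbler at (605,128), blue look-alikes on its left, red at (690,185). I descend on the grey one.

```bash
python3 -m crank '.05 .12 .9 0 0 0;0 0 1 0 0 0;0 0 1 0 0 0;0 0 1 0 0 0;0 0 .7 0 0 0' >/dev/null
python3 -m crank '0 0 .4 0 0 0;0 0 0 0 0 0;0 0 0 0 0 0;0 0 0 0 0 0;0 0 0 0 0 0' >/dev/null
python3 go.py .4 .215 .03 0
python3 -m crank '0 0 0 0 0 0;0 0 0 0 0 0;0 0 0 0 0 0;0 0 0 0 0 0;0 0 0 0 0 0' -1 40 >/dev/null
python3 -m crank '0 0 0 0 0 0;0 0 0 0 0 0;0 0 0 0 0 0;0 0 0 0 0 0;0 0 0 0 0 0'; python3 go.py
python3 - <<'E'
from h import *
s=dict(np.load("top1.npz")); w=pts(s); z=w[...,2]
m=np.zeros(z.shape,bool); m[185:280,315:385]=1; m&=z>.004
k,l,st,ce=cv2.connectedComponentsWithStats(m.astype(np.uint8)); i=1+np.argmax(st[1:,4]); q=w[l==i]
rc=cv2.minAreaRect(q[:,:2].astype(np.float32)*1000); mu=q[:,:2].mean(0); e=np.linalg.svd(q[:,:2]-mu,full_matrices=False)[2][0]; a=(q[:,:2]-mu)@e
print("mwiko",st[i],rc,mu.round(4),e.round(3),a.min(),a.max())
# handle only: line fit of handle part and ends
for sg in(-1,1):
    for lo,hi in((.03,.12),): 
        h=q[(a*sg>.0)]; print(sg,len(h),(np.ptp(h@np.r_[[-e[1],e[0],0]])))
E
```

```text
t 4.2 tcp [0.4013 0.2145 0.0325] psi 0.05 tilt -1.000 gap 1.001 gf 0.0 F [-0.9  0.4  0.2] q6 0.24
turn z total 0.001 (rows of .095: 0.0); shift after turn [ 0.01 -0.03  0.06] ; shift now [ 0.01 -0.03  0.06]
t: 5.25
tcp_pos: [0.4009, 0.2146, 0.0326]
tool_rot: [0.707, 0.707, 0.001, 0.001]
force: [-0.6, -1.5, 11.0]
finger_gap: 0.68
gripper_force: 40.7
t 5.2 tcp [0.4009 0.2146 0.0326] psi 0.06 tilt -1.000 gap 0.680 gf 40.7 F [-0.6 -1.5 11. ] q6 0.24
mwiko [319 194  66  81 901] ((402.487060546875, -211.66458129882812), (253.4070281982422, 53.31793212890625), 33.51769256591797) [ 0.4216 -0.2044] [-0.786 -0.619] -0.10708477550905186 0.1467846552313298
-1 523 0.053604496773032806
1 378 0.02357667734052571
```

```bash
python3 -m crank '0 0 -.4 0 0 0;0 0 -.8 0 0 0;0 0 -.8 0 0 0;0 0 -.75 0 0 0;0 .6 0 0 0 0' >/dev/null
python3 -m crank '.15 .9 0 0 0 0;.2 .95 0 0 0 0;.2 .95 0 0 0 0;.14 .95 0 0 0 0;0 .7 0 0 0 0' >/dev/null
python3 -m crank '0 .4 0 0 0 0;0 0 0 0 0 0;0 0 0 0 0 0;0 0 0 0 0 0;0 0 0 0 0 0' >/dev/null
python3 go.py .619 .242 .044 -3
python3 - <<'E'
from h import *
s=snapshot("scene"); save(s,"s2"); s2=snapshot("wrist"); save(s2,"w2")
a=np.hstack([s["image"],s2["image"]]); cv2.imwrite("pics/j2.png",cv2.resize(a,(800,300))[:,:,::-1])
E
```

```text
t 6.8 tcp [0.6169 0.2424 0.1413] psi 0.10 tilt -1.000 gap 0.680 gf 43.9 F [ 0.4 -0.7 -1.4] q6 0.20
turn z total 0.034 (rows of .095: 0.4); shift after turn [-0.01  0.06  2.43] ; shift now [-0.01  0.06  2.43]
```

View pics/j2.png

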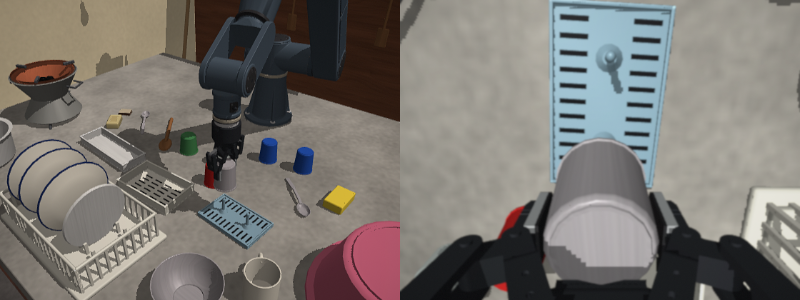

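The scene view has the tumbler held above the drainer's nearer prong. In the wrist view it is upright at (603,200), in line with the free prong at (610,58). I lower it.

```bash
python3 -m crank '0 .06 .7 0 0 0;0 0 .8 0 0 0;0 0 .6 0 0 0;0 0 .2 0 0 0;0 0 .1 0 0 0' >/dev/null
python3 -m crank '0 0 0.02 0 0 0;0 0 0 0 0 0;0 0 0 0 0 0;0 0 0 0 0 0;0 0 0 0 0 0' >/dev/null
python3 go.py .619 .242 .044 -3
```

```text
t 7.8 tcp [0.6211 0.2424 0.0452] psi 0.06 tilt -1.000 gap 0.679 gf 43.9 F [ 0.4 -0.7 -1.8] q6 0.20
turn z total 0.034 (rows of .095: 0.4); shift after turn [-0.01 -0.05  0.03] ; shift now [-0.01 -0.05  0.03]
```

```bash
python3 -m crank '0 0 .04 0 0 0;0 0 .02 0 0 0;0 0 0 0 0 0;0 0 0 0 0 0;0 0 0 0 0 0' >/dev/null
python3 go.py
python3 -m crank '0 0 0 0 0 0;0 0 0 0 0 0;0 0 0 0 0 0;0 0 0 0 0 0;0 0 0 0 0 0' 1 >/dev/null
python3 -m crank '0 0 -.2 0 0 0;0 0 -.6 0 0 0;0 0 -1 0 0 0;0 0 -1 0 0 0;0 0 -1 0 0 0' >/dev/null
python3 -m crank '-.8 -.5 -.1 0 0 0;-.8 -.5 0 0 0 0;-.8 -.5 0 0 0 0;-.8 -.5 0 0 0 0;-.8 -.5 0 0 0 0' >/dev/null
python3 -m crank '-.8 -.5 0 0 0 0;-.8 -.5 0 0 0 0;-.8 -.5 0 0 0 0;-.8 -.4 0 0 0 0;-.6 -.2 0 0 0 0' >/dev/null
python3 -m crank '0 0 0 0 0 0;0 0 0 0 0 0;0 0 0 0 0 0;0 0 0 0 0 0;0 0 0 0 0 0' >/dev/null
python3 go.py .437 -.070 .028 0
python3 - <<'E'
from h import *
s=snapshot("wrist"); w=pts(s); z=w[...,2]; h=cv2.cvtColor(s["image"],cv2.COLOR_RGB2HSV)
m=(abs(z-.07)<.006)&(np.hypot(w[...,0]-.437,w[...,1]+.07)<.05)&(h[...,0]>40)&(h[...,0]<85); p=w[m]
print(len(p),p.mean(0).round(4),cv2.minEnclosingCircle(p[:,:2].astype(np.float32)))
s=snapshot("top"); save(s,"t3"); w=pts(s); z=w[...,2]
m=(z>.075)&(np.hypot(w[...,0]-.62,w[...,1]-.24)<.06); p=w[m]; print("tumbler",p.mean(0).round(4))
cv2.imwrite("pics/t3c.png",cv2.resize(s["image"][100:260,100:340],None,fx=3,fy=3)[:,:,::-1])
E
```

```text
t 8.3 tcp [0.621  0.2423 0.0427] psi 0.06 tilt -1.000 gap 0.680 gf 44.6 F [-1.6 -0.1  6.9] q6 0.20
t 10.8 tcp [ 0.4373 -0.0691  0.1981] psi 0.16 tilt -1.000 gap 0.997 gf 0.0 F [0.2 0.1 1.1] q6 -0.41
turn z total 0.002 (rows of .095: 0.0); shift after turn [-0.02 -0.01  4.25] ; shift now [-0.02 -0.01  4.25]
3790 [ 0.437  -0.0693  0.0697] ((0.43680283427238464, -0.07075873017311096), 0.02883148193359375)
tumbler [0.6163 0.2399 0.0869]
```

View pics/t3c.png

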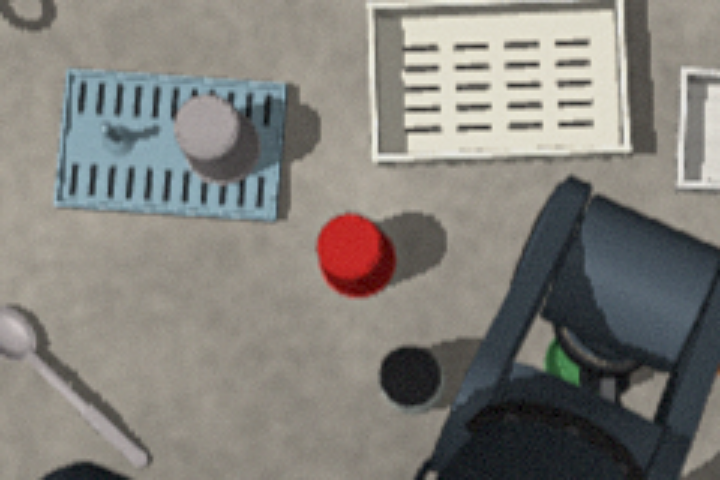

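The tumbler sits upright over the right-hand prong (crop 207,127) and the other prong at (120,135) is free. Next is the green cup.

```bash
python3 -m crank '-.03 0 .8 0 0 0;0 0 1 0 0 0;0 0 1 0 0 0;0 0 .9 0 0 0;0 0 .5 0 0 0' >/dev/null
python3 -m crank '0 0 .05 0 0 0;0 0 0 0 0 0;0 0 0 0 0 0;0 0 0 0 0 0;0 0 0 0 0 0' >/dev/null
python3 go.py .437 -.070 .028 0
python3 -m crank '0 0 0 0 0 0;0 0 0 0 0 0;0 0 0 0 0 0;0 0 0 0 0 0;0 0 0 0 0 0' -1 30 >/dev/null
python3 -m crank '0 0 0 0 0 0;0 0 0 0 0 0;0 0 0 0 0 0;0 0 0 0 0 0;0 0 0 0 0 0' >/dev/null
python3 go.py
python3 -m crank '0 0 -.4 0 0 0;0 0 -.8 0 0 0;0 0 -1 0 0 0;0 0 -1 0 0 0;0 0 -.3 0 0 0' >/dev/null
python3 go.py .624 .332 .14 0
```

```text
t 11.9 tcp [ 0.4378 -0.0714  0.0292] psi 0.07 tilt -1.000 gap 0.996 gf 0.0 F [-0.8  0.5  0.1] q6 -0.42
turn z total 0.001 (rows of .095: 0.0); shift after turn [ 0.03 -0.02  0.03] ; shift now [ 0.03 -0.02  0.03]
t 12.9 tcp [ 0.4374 -0.0713  0.0292] psi 0.05 tilt -1.000 gap 0.725 gf 30.4 F [-0.8  0.1 11.1] q6 -0.42
t 13.4 tcp [ 0.4388 -0.0717  0.1717] psi 0.07 tilt -1.000 gap 0.719 gf 33.1 F [ 0.6 -0.1 -1.4] q6 -0.42
turn z total 0.001 (rows of .095: 0.0); shift after turn [10.1   4.63  0.79] ; shift now [10.09  4.64  0.79]
```

```bash
python3 -m crank '.5 .2 0 0 0 0;.8 .4 0 0 0 0;.9 .4 0 0 0 0;.9 .4 0 0 0 0;.9 .4 0 0 0 0' >/dev/null
python3 -m crank '.9 .4 0 0 0 0;.9 .4 0 0 0 0;.9 .4 0 0 0 0;.9 .4 0 0 0 0;.9 .4 0 0 0 0' >/dev/null
python3 -m crank '.9 .4 0 0 0 0;.7 .43 0 0 0 0;0 0 0 0 0 0;0 0 0 0 0 0;0 0 0 0 0 0' >/dev/null
python3 go.py .624 .332 .041 0
python3 - <<'E'
from h import *
s=snapshot("wrist"); save(s,"w4"); s2=snapshot("scene"); save(s2,"s4")
cv2.imwrite("pics/j4.png",cv2.resize(np.hstack([s2["image"],s["image"]]),(800,300))[:,:,::-1])
E
```

```text
t 14.9 tcp [0.6208 0.332  0.1676] psi 0.03 tilt -1.000 gap 0.723 gf 33.1 F [-0.1 -0.1 -0.2] q6 0.33
turn z total 0.000 (rows of .095: 0.0); shift after turn [0.   0.09 3.16] ; shift now [0.   0.09 3.16]
```

View pics/j4.png

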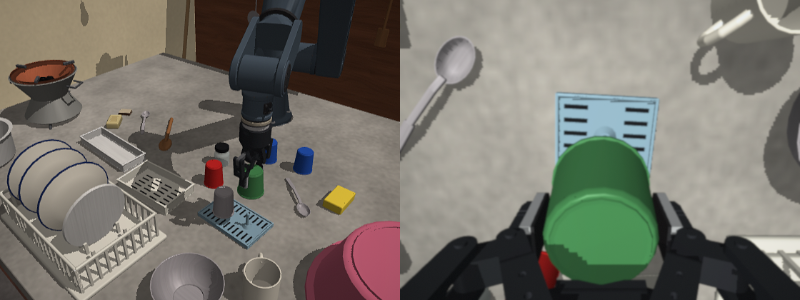

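The green cup hangs over the far prong, and the tumbler stands in place at (223,200) in the scene half. I lower it and release.

```bash
python3 -m crank '0 .05 .7 0 0 0;0 0 .9 0 0 0;0 0 .9 0 0 0;0 0 .4 0 0 0;0 0 .17 0 0 0' >/dev/null
python3 -m crank '0 0 .1 0 0 0;0 0 0 0 0 0;0 0 0 0 0 0;0 0 0 0 0 0;0 0 0 0 0 0' >/dev/null
python3 go.py .624 .332 .039 0
```

```text
t 16.1 tcp [0.6244 0.3334 0.0424] psi 0.07 tilt -1.000 gap 0.721 gf 33.1 F [-1.2  0.3 -0.3] q6 0.33
turn z total 0.001 (rows of .095: 0.0); shift after turn [-0.03 -0.01  0.09] ; shift now [-0.03 -0.01  0.09]
```

```bash
python3 -m crank '0 0 .05 0 0 0;0 0 .02 0 0 0;0 0 0 0 0 0;0 0 0 0 0 0;0 0 0 0 0 0' >/dev/null
python3 go.py
python3 -m crank '0 0 0 0 0 0;0 0 0 0 0 0;0 0 0 0 0 0;0 0 0 0 0 0;0 0 0 0 0 0' 1 >/dev/null
python3 -m crank '0 0 -.2 0 0 0;0 0 -.6 0 0 0;0 0 -1 0 0 0;0 0 -1 0 0 0;0 0 -1 0 0 0' >/dev/null
python3 -m crank '.15 -.8 0 0 0 0;.2 -.9 0 0 0 0;.2 -.9 0 0 0 0;.2 -.9 0 0 0 0;.15 -.9 0 0 0 0' - >/dev/null
python3 -m crank '0 -.8 0 0 0 .093;0 0 0 0 0 .093;0 0 0 0 0 .093;0 0 0 0 0 .093;0 0 0 0 0 .093' -.3 >/dev/null
python3 - <<'E'
from h import *
s=snapshot("wrist"); save(s,"w5"); w=pts(s); z=w[...,2]; np.savez("w5.npz",**s)
m=(z>.005)&(z<.03)&(np.hypot(w[...,0]-.415,w[...,1]-.37)<.13)
k,l,st,ce=cv2.connectedComponentsWithStats(m.astype(np.uint8))
for i in 1+np.argsort(-st[1:,4])[:3]:
    q=w[l==i]; rc=cv2.minAreaRect(q[:,:2].astype(np.float32)*1000); mu=q[:,:2].mean(0); print(st[i],rc,mu.round(4),q[:,2].max().round(3))
print("floor",np.nanmedian(z[abs(z)<.006]))
cv2.imwrite("pics/j5.png",np.where(m[...,None],(s["image"]//2+127),s["image"])[:,:,::-1])
s=snapshot("top"); w=pts(s); z=w[...,2]
for c in((.62,.24),(.622,.33)):
    m=(z>.072)&(np.hypot(w[...,0]-c[0],w[...,1]-c[1])<.035); p=w[m]; print("cup",p.mean(0).round(4),p[:,2].std().round(4))
E
python3 go.py .4155 .370 .12 -42
```

```text
t 16.6 tcp [0.6242 0.3333 0.0394] psi 0.06 tilt -1.000 gap 0.725 gf 33.8 F [-0.8 -0.7  5.8] q6 0.33
[ 132   87   73  107 3312] ((358.2882995605469, 476.6391906738281), (47.37334442138672, 82.92813110351562), 88.34812927246094) [0.3721 0.471 ] 0.03
[ 256   77   43  198 2436] ((413.0441589355469, 370.5872497558594), (189.97109985351562, 36.976409912109375), 48.86015319824219) [0.4212 0.3815] 0.018
[276  89   1   1   1] ((468.8597717285156, 435.2057800292969), (0.0, 0.0), 0.0) [0.4689 0.4352] 0.005
floor -0.00036967590501899586
cup [0.616  0.2397 0.0864] 0.0039
cup [0.62   0.3307 0.0791] 0.0026
t 18.6 tcp [0.4159 0.369  0.1912] psi -41.77 tilt -1.000 gap 0.352 gf 0.0 F [-0.4 -0.4  0. ] q6 1.25
turn z total 0.003 (rows of .095: 0.0); shift after turn [ 0.01 -0.03  1.78] ; shift now [ 0.01 -0.03  1.78]
```

View pics/j5.png

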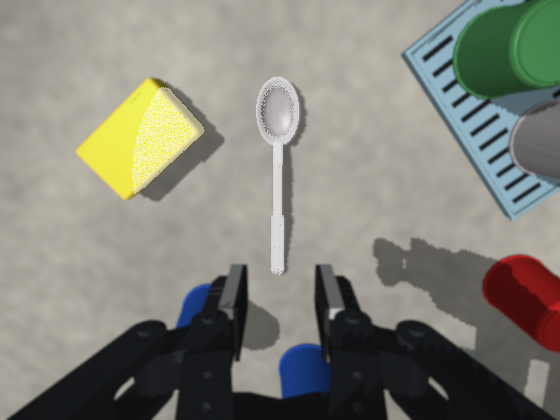

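The spoon lies at (278,110)–(278,272) in the wrist view, bowl away from the hand, with the sponge clear at (140,140). Both cups are seated.

```bash
python3 go.py .413 .3706 .03 -41.1
python3 -m crank '0 -.05 .5 0 0 -.008;0 0 1 0 0 0;0 0 1 0 0 0;0 0 1 0 0 0;0 0 .5 0 0 0' -.4 40 >/dev/null
python3 -m crank '0 0 0 0 0 0;0 0 0 0 0 0;0 0 0 0 0 0;0 0 0 0 0 0;0 0 0 0 0 0' >/dev/null
python3 go.py .413 .3706 .004 -41.1
```

```text
t 18.6 tcp [0.4159 0.369  0.1912] psi -41.77 tilt -1.000 gap 0.352 gf 0.0 F [-0.4 -0.4  0. ] q6 1.25
turn z total -0.007 (rows of .095: 0.1); shift after turn [-0.02 -0.08  4.03] ; shift now [-0.02 -0.08  4.03]
t 19.6 tcp [0.4151 0.3707 0.0319] psi -41.04 tilt -1.000 gap 0.301 gf 0.0 F [-0.9  0.  -0.3] q6 1.24
turn z total 0.001 (rows of .095: 0.0); shift after turn [-0.04 -0.04  0.7 ] ; shift now [-0.04 -0.04  0.7 ]
```

```bash
python3 -m crank '-.03 -.04 .4 0 0 0;0 0 .25 0 0 0;0 0 .05 0 0 0;0 0 0 0 0 0;0 0 0 0 0 0' >/dev/null
python3 go.py
python3 -m crank '0 0 0 0 0 0;0 0 0 0 0 0;0 0 0 0 0 0;0 0 0 0 0 0;0 0 0 0 0 0' -1 40 >/dev/null
python3 go.py
python3 -m crank '0 0 -.3 0 0 0;0 0 -.7 0 0 0;0 0 -1 0 0 0;0 0 -.7 0 0 0;0 0 0 0 0 0' >/dev/null
python3 go.py .65 .005 .1 2.5
```

```text
t 20.1 tcp [0.4126 0.3705 0.0028] psi -41.06 tilt -1.000 gap 0.299 gf 0.0 F [-0.2  0.3  0.5] q6 1.25
t 20.6 tcp [0.4127 0.3705 0.0029] psi -41.07 tilt -1.000 gap 0.088 gf 39.3 F [ 0.9 -1.   4.5] q6 1.25
t 21.1 tcp [0.4144 0.3718 0.1147] psi -41.04 tilt -1.000 gap 0.088 gf 39.2 F [0.7 0.4 0.3] q6 1.25
turn z total -0.484 (rows of .095: 5.1); shift after turn [-9.42  5.48  0.31] ; shift now [-3.05 10.46  0.37]
```

```bash
python3 -m crank '0 0 -.5 0 0 -.095;0 0 -.2 0 0 -.095;0 0 0 0 0 -.095;0 0 0 0 0 -.095;0 0 0 0 0 -.095' >/dev/null
python3 -m crank '-.7 .5 0 0 0 -.012;-.9 .65 0 0 0 0;-.9 .65 0 0 0 0;-.9 .65 0 0 0 0;-.9 .65 0 0 0 0' >/dev/null
python3 -m crank '-.9 .65 0 0 0 0;-.9 .65 0 0 0 0;-.9 .65 0 0 0 0;-.9 .65 0 0 0 0;-.9 .65 0 0 0 0' >/dev/null
python3 -m crank '-.6 .4 0 0 0 0;0 .1 0 0 0 0;0 0 0 0 0 0;0 0 0 0 0 0;0 0 0 0 0 0' >/dev/null
python3 go.py .708 .008 .08 2.77
python3 - <<'E'
from h import *
s=snapshot("wrist"); save(s,"w6"); w=pts(s); z=w[...,2]; np.savez("w6.npz",**s)
t=telemetry.sense()["tcp_pos"]
m=(z>.1)&(z<.16)&(w[...,1]>t[1]+.03)&(np.hypot(w[...,0]-t[0],w[...,1]-t[1])<.12); q=w[m]
if len(q): print("bowl",len(q),q[:,:2].max(0),q[:,:2].min(0),"tip z",q[:,2].min(),q[:,2].max(), q[np.argmax(q[:,1])], cv2.minAreaRect(q[:,:2].astype(np.float32)*1000))
m=(z>.033)&(z<.045)&(abs(w[...,0]-.678)<.1)&(abs(w[...,1]-.01)<.14); q=w[m]; print("rim",q.max(0),q.min(0),cv2.minAreaRect(q[:,:2].astype(np.float32)*1000))
s2=snapshot("scene"); save(s2,"s6"); cv2.imwrite("pics/j6.png",cv2.resize(np.hstack([s2["image"],s["image"]]),(800,300))[:,:,::-1])
E
```

```text
t 23.1 tcp [0.7023 0.0093 0.138 ] psi 2.87 tilt -1.000 gap 0.089 gf 39.2 F [-0.1  0.1 -0.2] q6 -0.20
turn z total 0.001 (rows of .095: 0.0); shift after turn [-0.04  0.14  1.45] ; shift now [-0.04  0.14  1.45]
bowl 13474 [0.81777331 0.10577487] [0.67917484 0.03916622] tip z 0.1000010730364535 0.15151300881378196 [0.69649757 0.10577487 0.14481309] ((742.199951171875, 51.29242706298828), (61.97078323364258, 145.04306030273438), 64.37464904785156)
rim [0.7522695  0.12009427 0.04006974] [ 0.60273667 -0.08874483  0.0330009 ] ((678.4205932617188, 15.985321044921875), (140.3792724609375, 201.7836456298828), 3.2799506187438965)
```

View pics/j6.png

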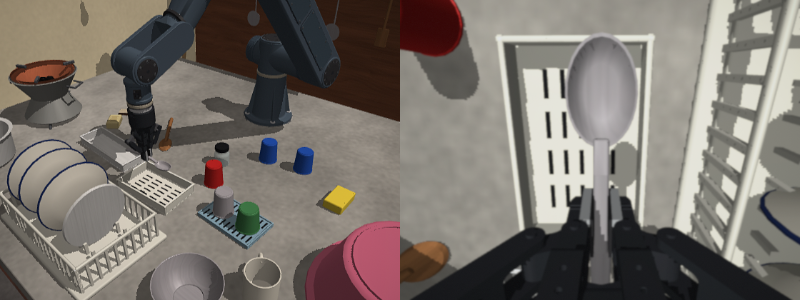

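The spoon is level and in line with the white tray, bowl tip at (600,35) inside the rim end at y≈37 in the wrist half. The dish rack is close on the right, so I check its clearance.

```bash
python3 - <<'E'
from h import *
w=pts(dict(np.load("top1.npz"))); z=w[...,2]
for lo,hi in((.02,.05),(.05,.08),(.08,.12),(.12,.3)):
    m=(z>lo)&(z<hi)&(w[...,0]>.75)&(abs(w[...,1])<.12); print(lo,m.sum(),np.nanpercentile(w[m][:,0],[0,1,5]).round(4) if m.any() else "")
w=pts(dict(np.load("w6.npz"))); z=w[...,2]
m=(z>.06)&(z<.2)&(w[...,0]>.75)&(w[...,1]>.05); print(np.nanpercentile(w[m][:,0],[0,1,5]).round(4),np.nanpercentile(z[m],99))
E
```

```text
0.02 4865 [0.75   0.8108 0.8183]
0.05 528 [0.8088 0.8096 0.8104]
0.08 576 [0.8078 0.8088 0.81  ]
0.12 1032 [0.8274 0.8313 0.8428]
[0.8116 0.8125 0.8129] 0.10069282511498649
```

```bash
python3 -m crank '0 .12 .5 0 0 0;0 0 .9 0 0 0;0 0 .6 0 0 0;0 0 0 0 0 0;0 0 0 0 0 0' >/dev/null
python3 go.py .708 .0088 .0085 2.77
python3 -m crank '0 0 .5 0 0 0;0 0 .4 0 0 0;0 0 .2 0 0 0;0 0 .08 0 0 0;0 0 0 0 0 0' >/dev/null
python3 go.py .708 .0088 .0085 2.77
```

```text
t 23.8 tcp [0.708  0.0082 0.0574] psi 2.78 tilt -1.000 gap 0.088 gf 39.2 F [ 0.4  0.6 -0.3] q6 -0.19
turn z total 0.000 (rows of .095: 0.0); shift after turn [0.02 0.   1.22] ; shift now [0.02 0.   1.22]
t 24.2 tcp [0.7084 0.0078 0.0112] psi 2.76 tilt -1.000 gap 0.089 gf 39.2 F [-0.4  0.1 -0.4] q6 -0.19
turn z total -0.000 (rows of .095: 0.0); shift after turn [ 0.03 -0.01  0.07] ; shift now [ 0.03 -0.01  0.07]
```

```bash
python3 -m crank '.03 0 .05 0 0 0;0 0 .05 0 0 0;0 0 0 0 0 0;0 0 0 0 0 0;0 0 0 0 0 0' >/dev/null
python3 go.py
python3 -m crank '0 0 0 0 0 0;0 0 0 0 0 0;0 0 0 0 0 0;0 0 0 0 0 0;0 0 0 0 0 0' -.4 >/dev/null
python3 -m crank '0 0 -.3 0 0 0;0 0 -.7 0 0 0;0 0 -1 0 0 0;0 0 -1 0 0 0;0 0 -1 0 0 0' >/dev/null
python3 - <<'E'
from h import *
w=pts(dict(np.load("top1.npz"))); z=w[...,2]
m=(z>.004)&(z<.04)&(np.hypot(w[...,0]-.407,w[...,1]+.371)<.115)
k,l,st,ce=cv2.connectedComponentsWithStats(m.astype(np.uint8),connectivity=8)
for i in 1+np.argsort(-st[1:,4])[:3]:
    q=w[l==i]; print(st[i],cv2.minAreaRect(q[:,:2].astype(np.float32)*1000),q[:,:2].mean(0))
s=snapshot("wrist"); w=pts(s); z=w[...,2]; m=(z>.007)&(z<.03)&(abs(w[...,0]-.708)<.035)&(abs(w[...,1]-.01)<.1)
q=w[m]; print("placed bowl",len(q),q.max(0),q.min(0)); cv2.imwrite("pics/j7.png",s["image"][:,:,::-1])
E
python3 go.py .408 -.369 .17 -45
```

```text
t 24.8 tcp [0.7085 0.009  0.0075] psi 2.76 tilt -1.000 gap 0.089 gf 39.2 F [-1.1  0.1 -0.3] q6 -0.19
[383 208  57  57 415] ((406.423828125, -373.35455322265625), (193.66046142578125, 40.041648864746094), 39.556549072265625) [ 0.39563968 -0.37500086]
[429 193  26  26 288] ((479.9773254394531, -445.2877502441406), (80.91267395019531, 20.406648635864258), 42.905487060546875) [ 0.47764793 -0.44479433]
[451 234   8  10  42] ((394.5829162597656, -479.236572265625), (21.97238540649414, 14.550785064697266), 16.066740036010742) [ 0.39668728 -0.47938939]
placed bowl 3958 [0.7429665  0.10999542 0.02998623] [ 0.67355798 -0.08609109  0.00700577]
t 25.8 tcp [0.7128 0.0086 0.1783] psi 2.78 tilt -1.000 gap 0.301 gf 0.0 F [1.6 0.5 4.4] q6 -0.19
turn z total 0.531 (rows of .095: 5.6); shift after turn [-12.06   1.28   0.26] ; shift now [-9.06 -8.07  0.12]
```

View pics/j7.png

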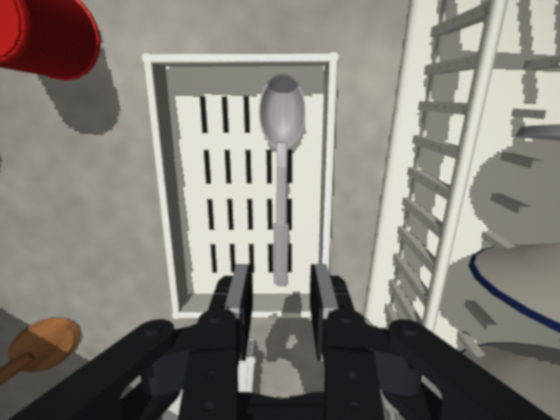

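Spoon one lies flat in the tray at (283,110)–(281,285), with room to its left. I go to the second spoon.

```bash
python3 -m crank '-.75 -.67 0 0 0 0;-.75 -.67 0 0 0 0;-.75 -.67 0 0 0 0;-.75 -.67 0 0 0 0;-.75 -.67 0 0 0 0' >/dev/null
python3 -m crank '-.75 -.67 0 0 0 0;-.75 -.67 0 0 0 0;-.75 -.67 0 0 0 0;-.75 -.67 0 0 0 0;-.75 -.67 0 0 0 0' >/dev/null
python3 -m crank '-.75 -.67 0 0 0 0;-.75 -.67 0 0 0 0;0 0 0 0 0 .09;0 0 0 0 0 .09;0 0 0 0 0 .09' >/dev/null
python3 -m crank '0 0 0 0 0 .09;0 0 0 0 0 .09;0 0 0 0 0 .08;0 0 0 0 0 0;0 0 0 0 0 0' >/dev/null
cat > seg.py <<'E'
import sys; from h import *
cx,cy,r,lo,name=float(sys.argv[1]),float(sys.argv[2]),float(sys.argv[3]),float(sys.argv[4]),sys.argv[5]
s=snapshot("wrist"); w=pts(s); z=w[...,2]; print("floor",np.nanmedian(z[abs(z)<.006]))
m=(z>lo)&(z<.03)&(np.hypot(w[...,0]-cx,w[...,1]-cy)<r)
k,l,st,ce=cv2.connectedComponentsWithStats(m.astype(np.uint8))
for i in 1+np.argsort(-st[1:,4])[:3]:
    q=w[l==i]; print(st[i],cv2.minAreaRect(q[:,:2].astype(np.float32)*1000),q[:,:2].mean(0).round(4))
cv2.imwrite(f"pics/{name}.png",np.where(m[...,None],(s["image"]//2+127),s["image"])[:,:,::-1])
E
python3 seg.py .407 -.371 .12 .005 j8; python3 go.py .408 -.369 .17 -45
```

```text
floor -0.00034515749704697646
[ 390  145   46   97 3177] ((484.0324401855469, -447.28021240234375), (82.45135498046875, 24.069923400878906), 39.851402282714844) [ 0.4827 -0.4439]
[ 260   74   41  215 2852] ((403.9396667480469, -366.0049133300781), (191.34942626953125, 37.252479553222656), 44.390655517578125) [ 0.4083 -0.3633]
[147 130  13  82 759] ((338.9469909667969, -276.8907775878906), (71.04370880126953, 7.647372722625732), 38.18571090698242) [ 0.3388 -0.2782]
t 27.9 tcp [ 0.4046 -0.3662  0.1677] psi -44.81 tilt -1.000 gap 0.300 gf 0.0 F [0.8 0.6 0.6] q6 -0.16
turn z total 0.002 (rows of .095: 0.0); shift after turn [ 0.01  0.11 -0.06] ; shift now [ 0.01  0.11 -0.06]
```

View pics/j8.png

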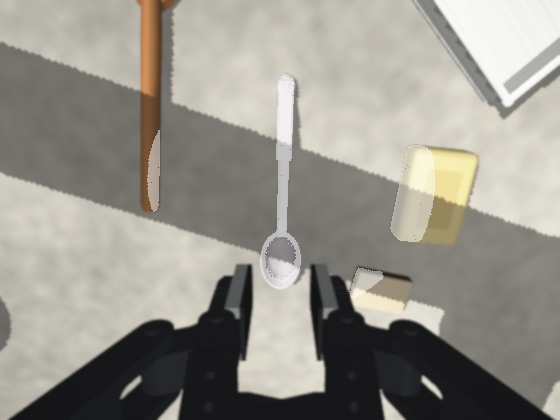

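The second spoon is at (285,75)–(280,287), bowl towards the hand. Its neighbours, the sponge and a small block, are clear of the fingers.

```bash
python3 -m crank '0 0 .5 0 0 .009;0 0 1 0 0 0;0 0 1 0 0 0;0 0 .9 0 0 0;0 0 0 0 0 0' -.4 40 >/dev/null
python3 -m crank '0 0 0 0 0 0;0 0 0 0 0 0;0 0 0 0 0 0;0 0 0 0 0 0;0 0 0 0 0 0' >/dev/null
python3 go.py .4039 -.366 .003 -45.6
```

```text
t 28.9 tcp [ 0.4049 -0.3666  0.0325] psi -45.74 tilt -1.000 gap 0.299 gf 0.0 F [-0.6  0.8  0. ] q6 -0.14
turn z total -0.002 (rows of .095: 0.0); shift after turn [-0.01 -0.03  0.74] ; shift now [-0.01 -0.03  0.74]
```

```bash
python3 -m crank '-.01 -.03 .4 0 0 0;0 0 .26 0 0 0;0 0 .06 0 0 0;0 0 0 0 0 0;0 0 0 0 0 0' >/dev/null
python3 go.py
python3 -m crank '0 0 0 0 0 0;0 0 0 0 0 0;0 0 0 0 0 0;0 0 0 0 0 0;0 0 0 0 0 0' -1 40 >/dev/null
python3 go.py
python3 -m crank '0 0 -.3 0 0 0;0 0 -.7 0 0 0;0 0 -1 0 0 0;0 0 -1 0 0 -.09;0 0 -.4 0 0 -.09' >/dev/null
python3 -m crank '0 0 0 0 0 -.09;0 0 0 0 0 -.09;0 0 0 0 0 -.09;0 0 0 0 0 -.088;0 0 0 0 0 0' >/dev/null
python3 go.py .648 .0066 .13 2.77
```

```text
t 29.4 tcp [ 0.4035 -0.3656  0.0026] psi -45.75 tilt -1.000 gap 0.297 gf 0.0 F [-0.5 -0.4  0. ] q6 -0.14
t 29.9 tcp [ 0.4037 -0.3659  0.0029] psi -45.74 tilt -1.000 gap 0.087 gf 39.2 F [0.7 0.4 3.8] q6 -0.14
t 30.9 tcp [ 0.4031 -0.365   0.1389] psi 2.66 tilt -1.000 gap 0.093 gf 39.1 F [-0.2  0.1 -0.4] q6 -0.99
turn z total -0.001 (rows of .095: 0.0); shift after turn [8.98 6.57 0.23] ; shift now [8.99 6.55 0.23]
```

```bash
python3 -m crank '.6 .4 0 0 0 0;.9 .66 0 0 0 0;.9 .66 0 0 0 0;.9 .66 0 0 0 0;.9 .66 0 0 0 0' >/dev/null
python3 -m crank '.9 .66 0 0 0 0;.9 .66 0 0 0 0;.9 .66 0 0 0 0;.9 .66 0 0 0 0;.9 .66 0 0 0 0' >/dev/null
python3 -m crank '.28 .23 0 0 0 0;0 0 0 0 0 0;0 0 0 0 0 0;0 0 0 0 0 0;0 0 0 0 0 0' >/dev/null
python3 go.py .648 .0066 .0085 2.77
python3 - <<'E'
from h import *
s=snapshot("wrist"); w=pts(s); z=w[...,2]; t=telemetry.sense()["tcp_pos"]
m=(z>.12)&(z<.17)&(w[...,1]>.07)&(abs(w[...,0]-t[0])<.03); q=w[m]
if len(q): print("handle end",len(q),q[np.argmax(q[:,1])],"offset from tcp",(q[np.argmax(q[:,1])]-t).round(4))
cv2.imwrite("pics/j9.png",s["image"][:,:,::-1])
E
```

```text
t 32.4 tcp [0.6483 0.0039 0.1385] psi 2.52 tilt -1.000 gap 0.089 gf 39.2 F [-0.1 -0.4 -0.8] q6 -0.21
turn z total -0.003 (rows of .095: 0.0); shift after turn [ 0.07 -0.    3.25] ; shift now [ 0.07 -0.    3.25]
handle end 3002 [0.64268788 0.10112617 0.13945119] offset from tcp [-0.0058  0.0971  0.0009]
```

View pics/j9.png

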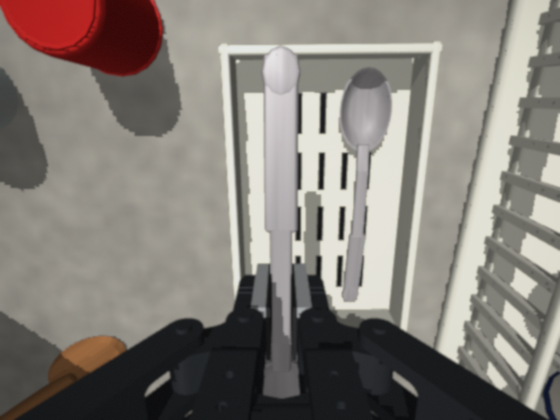

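The spoon is lined up in the left half of the tray (281,70), clear of the first one at (365,100).

```bash
python3 -m crank '.04 0 .5 0 0 -.002;0 0 .9 0 0 0;0 0 .6 0 0 0;0 0 0 0 0 0;0 0 0 0 0 0' >/dev/null
python3 go.py .648 .0056 .0085 2.77
python3 -m crank '0 0 .5 0 0 0;0 0 .4 0 0 0;0 0 .2 0 0 0;0 0 .08 0 0 0;0 0 .06 0 0 0' >/dev/null
python3 -m crank '0 0 0 0 0 0;0 0 0 0 0 0;0 0 0 0 0 0;0 0 0 0 0 0;0 0 0 0 0 0' >/dev/null
python3 go.py .648 .0056 .0075 2.77
```

```text
t 32.9 tcp [0.649  0.0065 0.0586] psi 2.79 tilt -1.000 gap 0.087 gf 39.2 F [-0.1 -0.5 -0.1] q6 -0.21
turn z total 0.000 (rows of .095: 0.0); shift after turn [-0.02 -0.03  1.25] ; shift now [-0.02 -0.03  1.25]
t 33.9 tcp [0.6492 0.0072 0.0092] psi 2.86 tilt -1.000 gap 0.090 gf 39.2 F [ 0.1 -0.7 -0.7] q6 -0.21
turn z total 0.001 (rows of .095: 0.0); shift after turn [-0.04 -0.03  0.04] ; shift now [-0.04 -0.03  0.04]
```

```bash
python3 -m crank '-.03 0 .04 0 0 0;0 0 .01 0 0 0;0 0 0 0 0 0;0 0 0 0 0 0;0 0 0 0 0 0' >/dev/null
python3 go.py
python3 -m crank '0 0 0 0 0 0;0 0 0 0 0 0;0 0 0 0 0 0;0 0 0 0 0 0;0 0 0 0 0 0' -.4 >/dev/null
python3 -m crank '0 0 -.3 0 0 0;0 0 -.7 0 0 0;0 0 -1 0 0 0;0 0 -1 0 0 0;0 0 -1 0 0 0' >/dev/null
python3 -m crank '0 0 -.6 0 0 .09;0 0 0 0 0 .09;0 0 0 0 0 .09;0 0 0 0 0 .09;0 0 0 0 0 .09' >/dev/null
python3 -m crank '0 0 0 0 0 .09;0 0 0 0 0 .08;0 0 0 0 0 0;0 0 0 0 0 0;0 0 0 0 0 0' >/dev/null
python3 go.py .404 -.2095 .2 -53
```

```text
t 34.4 tcp [0.6492 0.0058 0.007 ] psi 2.86 tilt -1.000 gap 0.091 gf 39.3 F [-0.4 -1.2  0.5] q6 -0.21
t 36.4 tcp [0.6491 0.006  0.1913] psi -52.84 tilt -1.000 gap 0.300 gf 0.0 F [-0.7  0.2 -0.1] q6 0.76
turn z total 0.002 (rows of .095: 0.0); shift after turn [-8.14  0.62 -0.22] ; shift now [-8.14  0.59 -0.22]
```

```bash
python3 -m crank '-.8 .06 0 0 0 0;-.8 .06 0 0 0 0;-.8 .06 0 0 0 0;-.8 .06 0 0 0 0;-.8 .06 0 0 0 0' 0 >/dev/null
python3 -m crank '-.8 .06 0 0 0 0;-.8 .06 0 0 0 0;-.8 .06 0 0 0 0;-.8 .06 0 0 0 0;-.8 .06 0 0 0 0' >/dev/null
python3 -m crank '-.14 0 0 0 0 0;0 0 0 0 0 0;0 0 0 0 0 0;0 0 0 0 0 0;0 0 0 0 0 0' >/dev/null
python3 seg.py .404 -.21 .15 .004 j10
python3 - <<'E'
from h import *
s=snapshot("wrist"); w=pts(s); h=cv2.cvtColor(s["image"],cv2.COLOR_RGB2HSV)
m=(h[...,1]>110)&(h[...,0]>3)&(h[...,0]<22)&(w[...,2]<.03)&(w[...,2]>-.01)&(np.hypot(w[...,0]-.404,w[...,1]+.21)<.15)
k,l,st,ce=cv2.connectedComponentsWithStats(m.astype(np.uint8)); i=1+np.argmax(st[1:,4]); q=w[l==i]
print("mwiko",st[i],cv2.minAreaRect(q[:,:2].astype(np.float32)*1000))
mu=q[:,:2].mean(0); e=np.linalg.svd(q[:,:2]-mu,full_matrices=False)[2][0]; e*=np.sign(e[0]); n=np.array([-e[1],e[0]])
a=(q[:,:2]-mu)@e; b=(q[:,:2]-mu)@n
L=a.min(); bins=np.arange(L+.01,L+.15,.02); pa=[np.median(a[(a>=x)&(a<x+.02)]) for x in bins]; pb=[np.ptp(np.percentile(b[(a>=x)&(a<x+.02)],[2,98]))*1000 for x in bins]; pm=[np.mean(np.percentile(b[(a>=x)&(a<x+.02)],[2,98])) for x in bins]
f=np.polyfit(pa,pm,1); ang=np.degrees(np.arctan2(e[1],e[0])+np.arctan(f[0])); d=np.array([np.cos(np.radians(ang)),np.sin(np.radians(ang))])
p0=mu+e*pa[3]+n*np.polyval(f,pa[3]); aa=(q[:,:2]-p0)@d
print("handle angle",ang,"widths",np.round(pb),"range",aa.min(),aa.max(),"mid on axis",p0+d*(aa.min()+.125),p0+d*(aa.max()-.125))
E
python3 go.py .404 -.21 .2 -53
```

```text
floor -0.0003431394319730375
[ 261   44   58  263 7352] ((406.62213134765625, -218.992919921875), (249.5136260986328, 50.38275909423828), 39.02417755126953) [ 0.4378 -0.1931]
mwiko [ 263   45   55  261 6780] ((406.6676940917969, -218.68893432617188), (247.00247192382812, 47.97113037109375), 38.685707092285156)
handle angle 38.373482097870294 widths [13. 12. 12. 13. 13. 13. 13.] range -0.08011185353081607 0.1668904354398104 mid on axis [ 0.40748412 -0.21729203] [ 0.40513397 -0.21915296]
t 38.0 tcp [ 0.4042 -0.2088  0.1908] psi -52.86 tilt -1.000 gap 0.501 gf 0.0 F [0.4 0.1 0. ] q6 0.20
turn z total 0.002 (rows of .095: 0.0); shift after turn [-0.02  0.02 -0.23] ; shift now [-0.02  0.02 -0.23]
```

View pics/j10.png

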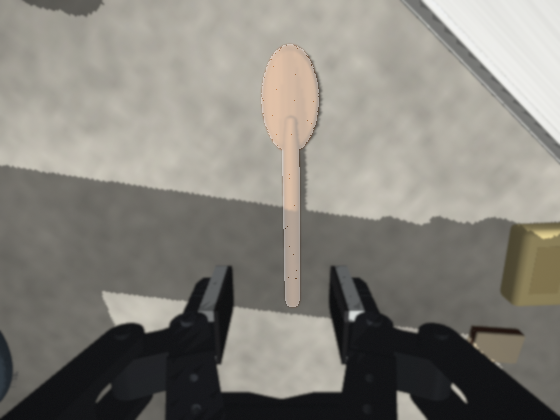

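The mwiko lies alone at (290,45)–(292,305), blade away from the hand.

```bash
python3 go.py .4063 -.2183 .03 -51.5
python3 -m crank '-.1 .23 .5 0 0 -.015;0 0 1 0 0 0;0 0 1 0 0 0;0 0 1 0 0 0;0 0 .5 0 0 0' -.2 60 >/dev/null
python3 -m crank '0 0 0 0 0 0;0 0 0 0 0 0;0 0 0 0 0 0;0 0 0 0 0 0;0 0 0 0 0 0' >/dev/null
python3 go.py .4063 -.2183 .003 -51.5
```

```text
t 38.0 tcp [ 0.4042 -0.2088  0.1908] psi -52.86 tilt -1.000 gap 0.501 gf 0.0 F [0.4 0.1 0. ] q6 0.20
turn z total -0.015 (rows of .095: 0.2); shift after turn [-0.11  0.22  4.02] ; shift now [-0.1   0.22  4.02]
t 39.0 tcp [ 0.4067 -0.2196  0.0321] psi -51.59 tilt -1.000 gap 0.400 gf 0.0 F [ 0.4 -0.3  0.4] q6 0.16
turn z total -0.001 (rows of .095: 0.0); shift after turn [ 0.01 -0.03  0.73] ; shift now [ 0.01 -0.03  0.73]
```

```bash
python3 -m crank '.01 -.03 .4 0 0 0;0 0 .26 0 0 0;0 0 .06 0 0 0;0 0 0 0 0 0;0 0 0 0 0 0' >/dev/null
python3 go.py
python3 -m crank '0 0 0 0 0 0;0 0 0 0 0 0;0 0 0 0 0 0;0 0 0 0 0 0;0 0 0 0 0 0' -1 60 >/dev/null
python3 go.py
python3 -m crank '0 0 -.3 0 0 0;0 0 -.7 0 0 0;0 0 -1 0 0 0;0 0 -1 0 0 -.09;0 0 -.3 0 0 -.09' >/dev/null
python3 -m crank '0 0 0 0 0 -.09;0 0 0 0 0 -.09;0 0 0 0 0 -.09;0 0 0 0 0 -.09;0 0 0 0 0 0' >/dev/null
python3 go.py .631 -.291 .13 -2.75
```

```text
t 39.5 tcp [ 0.4057 -0.218   0.0023] psi -51.60 tilt -1.000 gap 0.399 gf 0.0 F [ 0.6 -0.8  0.6] q6 0.16
t 40.0 tcp [ 0.4059 -0.2182  0.0027] psi -51.61 tilt -1.000 gap 0.161 gf 58.7 F [-0.1 -0.1  6. ] q6 0.16
t 41.0 tcp [ 0.4053 -0.2176  0.1346] psi -3.00 tilt -1.000 gap 0.156 gf 58.7 F [ 0.2  0.6 -0.9] q6 -0.68
turn z total -0.003 (rows of .095: 0.0); shift after turn [-1.56  5.72  0.11] ; shift now [-1.54  5.73  0.11]
```

```bash
python3 -m crank '-.15 .6 0 0 0 -.003;-.23 .85 0 0 0 0;-.23 .85 0 0 0 0;-.23 .85 0 0 0 0;-.23 .85 0 0 0 0' >/dev/null
python3 -m crank '-.23 .85 0 0 0 0;-.23 .8 0 0 0 0;0 0 0 0 0 0;0 0 0 0 0 0;0 0 0 0 0 0' >/dev/null
python3 go.py .631 -.291 .03 -2.75
python3 - <<'E'
from h import *
s=snapshot("wrist"); w=pts(s); z=w[...,2]; t=telemetry.sense()["tcp_pos"]; h=cv2.cvtColor(s["image"],cv2.COLOR_RGB2HSV)
m=(z>.08)&(h[...,1]>110)&(h[...,0]<22)&(w[...,1]>t[1]+.03); q=w[m]
i=np.argmax(q[:,1]); print("blade tip",q[i].round(4),(q[i]-t).round(4),"z",q[:,2].min(),q[:,2].max()); b=q[q[:,1]>t[1]+.05]; f=np.polyfit(b[:,1],b[:,0],1); print("axis angle",90-np.degrees(np.arctan(f[0])),"slope z",np.polyfit(b[:,1],b[:,2],1)[0])
m=(z>.028)&(z<.042)&(abs(w[...,0]-.631)<.08)&(w[...,1]>-.26)&(w[...,1]<-.1); q=w[m]; print("rim",q.max(0),q.min(0))
cv2.imwrite("pics/j11.png",s["image"][:,:,::-1])
E
```

```text
t 42.0 tcp [ 0.6268 -0.289   0.1336] psi -2.80 tilt -1.000 gap 0.153 gf 58.8 F [-0.7 -0.1 -0.8] q6 -0.54
turn z total -0.001 (rows of .095: 0.0); shift after turn [-0.05  0.11  2.59] ; shift now [-0.05  0.11  2.59]
blade tip [ 0.6131 -0.1767  0.1344] [-0.0138  0.1124  0.0006] z 0.13318690948719203 0.14720806775821352
axis angle 88.32588239161409 slope z -0.02585402889502131
rim [ 0.6893125  -0.15187345  0.03733187] [ 0.58115589 -0.25995525  0.02800082]
```

View pics/j11.png

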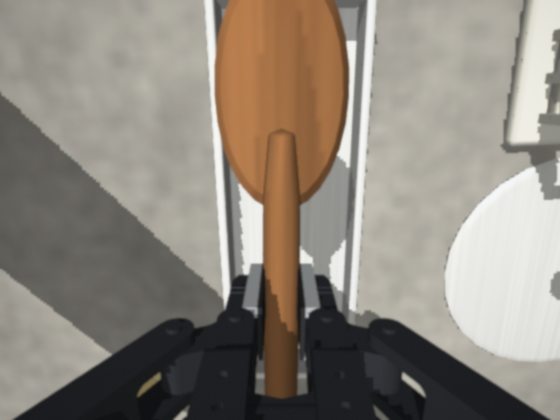

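The mwiko is level and in line with the long tray, blade at (282,90) between the side walls. I lower it.

```bash
python3 -m crank '-.06 .08 .5 0 0 0;0 0 .9 0 0 0;0 0 .6 0 0 0;0 0 0 0 0 0;0 0 0 0 0 0' >/dev/null
python3 go.py .631 -.292 .0085 -2.75
python3 -m crank '0 0 .5 0 0 0;0 0 .4 0 0 0;0 0 .15 0 0 0;0 0 .05 0 0 0;0 0 0 0 0 0' >/dev/null
python3 -m crank '0 0 0 0 0 0;0 0 0 0 0 0;0 0 0 0 0 0;0 0 0 0 0 0;0 0 0 0 0 0' >/dev/null
python3 go.py .631 -.292 .007 -2.75
```

```text
t 42.5 tcp [ 0.6309 -0.2923  0.0531] psi -2.75 tilt -1.000 gap 0.153 gf 58.8 F [ 0.6  0.  -0.5] q6 -0.55
turn z total -0.000 (rows of .095: 0.0); shift after turn [0.01 0.01 1.11] ; shift now [0.01 0.01 1.11]
t 43.5 tcp [ 0.6316 -0.2925  0.0103] psi -2.73 tilt -1.000 gap 0.158 gf 58.8 F [-0.6  0.5 -1.6] q6 -0.55
turn z total 0.000 (rows of .095: 0.0); shift after turn [ 0.01 -0.02  0.08] ; shift now [ 0.01 -0.02  0.08]
```

```bash
python3 -m crank '0 0 .05 0 0 0;0 0 .03 0 0 0;0 0 0 0 0 0;0 0 0 0 0 0;0 0 0 0 0 0' >/dev/null
python3 go.py
python3 -m crank '0 0 0 0 0 0;0 0 0 0 0 0;0 0 0 0 0 0;0 0 0 0 0 0;0 0 0 0 0 0' -.2 >/dev/null
python3 -m crank '0 0 -.3 0 0 0;0 0 -.7 0 0 0;0 0 -1 0 0 0;0 0 -1 0 0 0;0 0 -1 0 0 0' >/dev/null
python3 -m crank '-.6 -.6 -.5 0 0 0;-.6 -.6 0 0 0 0;-.6 -.6 0 0 0 0;-.6 -.6 0 0 0 0;-.6 -.6 0 0 0 0' >/dev/null
python3 -m crank '-.6 -.6 0 0 0 0;-.6 -.6 0 0 0 0;-.6 -.6 0 0 0 0;0 0 0 0 0 0;0 0 0 0 0 0' 
python3 - <<'E'
from h import *
s=snapshot("top"); w=pts(s); z=w[...,2]
cv2.imwrite("pics/j12.png",cv2.resize(s["image"][90:270,90:450],None,fx=2.2,fy=2.2)[:,:,::-1])
for n,c,h in(("tumbler",(.62,.24),.075),("green",(.622,.33),.07)):
    m=(z>h)&(np.hypot(w[...,0]-c[0],w[...,1]-c[1])<.035); p=w[m]; print(n,p.mean(0).round(4),np.percentile(p[:,2],[50,95]).round(4))
m=(z>.05)&(np.hypot(w[...,0]-.4174,w[...,1]-.0733)<.04); p=w[m&(z>.07)]; print("jar",p.mean(0).round(4))
h=cv2.cvtColor(s["image"],cv2.COLOR_RGB2HSV); m=(h[...,1]>110)&(h[...,0]<22)&(abs(w[...,0]-.63)<.06)&(abs(w[...,1]+.29)<.15); q=w[m]; print("mwiko",cv2.minAreaRect(q[:,:2].astype(np.float32)*1000),np.percentile(q[:,2],[5,50,95]).round(4))
E
```

```text
t 44.0 tcp [ 0.6315 -0.2924  0.0068] psi -2.73 tilt -1.000 gap 0.158 gf 58.9 F [ 0.1 -0.4 -1.1] q6 -0.55
t: 46.05
tcp_pos: [0.4301, -0.4757, 0.1877]
tool_rot: [0.724, 0.689, 0.0, 0.0]
force: [0.3, 0.3, -0.1]
finger_gap: 0.402
gripper_force: 0.0
tumbler [0.6163 0.2401 0.0867] [0.087  0.0915]
green [0.6197 0.3305 0.079 ] [0.0792 0.0838]
jar [0.417  0.0738 0.0745]
mwiko ((631.5682373046875, -292.9873352050781), (246.50881958007812, 48.109825134277344), 88.22098541259766) [0.0072 0.0138 0.0219]
```

View pics/j12.png

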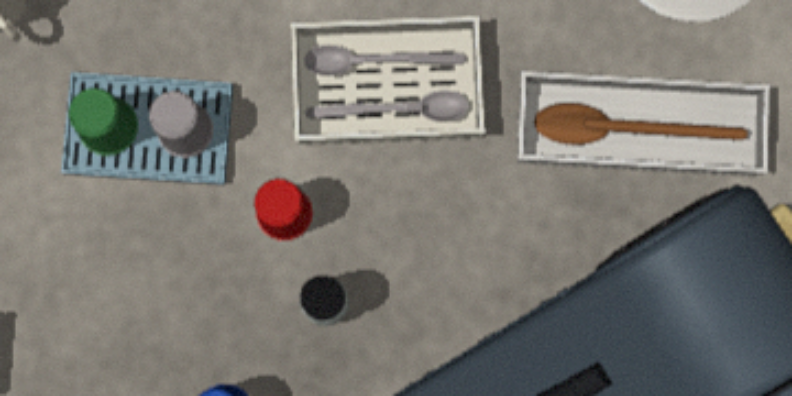

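Everything is in place: green cup (100,115) and tumbler (177,115) on the drainer, both spoons flat in the white tray at (385,60) and (390,105), the mwiko in the long tray at (640,125). The salt jar at (322,297) has not moved.

```bash
python3 -c "
from station import manip; print(manip.sign_off())"
```

```text
the job is handed in; nothing more can be done
None
```

The job is handed in at about 46 s: the tumbler and green cup are mouth down over the two drainer prongs, both spoons lie flat in the white tray, the cooking stick lies flat in the long tray, and the salt jar was left where it stood.

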